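# Put the wet footwear on the dryer and set its covered timer

## Robot

A 6-joint arm with a two-finger parallel gripper is mounted at the origin on the work surface. World frame = base frame: x ahead of the robot, y to its left, z up, the work surface at z = 0. Lengths are in mm, angles in rad, forces in N, time in s.
With the tool pointing down it reaches from about 350 to 975 mm from the base axis. Payload 7.1 kg.
Tool frame: the origin (TCP) lies midway between the tips of the shut fingers; the grasp point (between the pads) lies ctrl.tcp_to_grasp behind it (ctrl.tcp_to_grasp is the distance from the TCP to the grasp point, in mm); z points along the fingers, y is the direction in which the jaws open and shut (so a half turn about z gives the same grasp; the last joint's range is limited). The gripper opens to 88 mm and grips with 3 to 60 N. Pads are 20 mm wide; open, the fingers measure 115 mm over their backs; the gripper's body (75 mm by 178 mm) begins 61 mm behind the grasp point.
Start: joints at [-1.233, 0.423, 1.63, -0, 1.089, -0.019], TCP at [218.315, -585.614, 222.675] pointing down, gripper open.
Joint ranges: [-3, 3], [-0.9, 2.11], [0.09, 2.58], [-1.31, 4.45], [0.11, 2.69], [-2.54, 2.54]. Speed limits (rad/s): [2.39, 2.39, 3.01, 3.14, 3.14, 3.14].

## Interface

Orientations are given as a rotation vector (axis times angle).
In Python, from workcell import ctrl gives the robot as it stands.
- The arm moves only by the tool play_rows, never from a script. Its argument "increments" is text: rows parted by semicolons, each of 5 numbers parted by spaces: the opening, from 0 (shut) to 1 (fully open), then the shift along the world's x, y, z in m, then the turn about the world's z in degrees. A call has 1 to 20 rows; each row shifts and turns the commanded pose from where the row before left it; what a row does not reach is not made up. A row lasts 1/10 s, in which the tool goes at most 50 mm and 8.59 degrees, less where a joint would pass 70% of its speed; a pose out of reach is approached as far as the arm can. A call is refused whole if a number of a shift passes 0.05 or a number of a turn 8.59, either way. A call with a gripper value outside its range is refused whole. The fingers move at their own pace and stop on an object; the grip force is fixed at half the most. Time passes only in rows, so rows that do not move let the fingers close. It gives the time, the measured TCP pose, the force and the opening at its end, in the units of the state.
- ctrl.get_obs(): the state, without advancing time (a new reading comes with each control period).
- ctrl.get_image(name): name is "side" or "top"; returns a dict with "img" (420x560x3 uint8, red, green, blue), "range_z" (420x560 float32, mm along the optical axis (not along the pixel's ray), 0 where there is no reading), "vertical_fov" (degrees; the focal length in pixels is half the picture's height over the tangent of half this angle, whatever the lens; pixels are square), "cx", "cy" (the principal point, pixels), "origin" and "attitude" of the camera in the world. Camera axes: x right, y down, z forward; pixel columns grow to the right and rows downward; lengths in mm; the calibration is good to about 2 mm. A picture is of the moment at which its call begins.
- ctrl.close_job(): hands the job in, once; it reports no verdict.
The state is a dict: "t": time; "qpos": joint angles; "qvel": joint speeds; "joint_torque": joint torques, N m; "ee_pos": TCP position; "orientation": TCP orientation; "ft_force": force on the tool from outside, world axes, zero at the start; "moment": the same for the moment, N m; "width": finger opening in mm.
Only numpy, scipy, OpenCV 4.12 (cv2) and the standard library are available. Lean on these libraries where they do the work, as an engineer would, in place of code of your own. Each camera call takes 0.05 s, during which the arm holds its last target. There are 200 camera calls.

## Task

Set the children's wet footwear to dry: stand every right-foot boot, shoe or clog that is still on the bench on the dryer's slatted deck, on the right of its left-foot mate, toe the same way, heels level and about 24 mm (two fingers) between the two soles. When all are up, flip the dryer's clear cover right back so that it stays open by itself, turn the timer knob until its pointer stands on the long brass mark, and shut the cover again. Leave the left-foot ones and the other things on the bench where they are.

Things in the scene. Friction and masses are not known exactly. Their poses are not given: they have to be found in the camera images.
- dryer: white warm-air footwear dryer, fixed; origin on the bench top, x away from the robot, y to the left; x from -100 to +120 mm. Slatted deck, top 35 mm above the bench, y from -195 to +320 mm; at its right end the fan box, top 60 mm above the bench, y from -320 to -195 mm, with the timer under a clear cover
- cover (a joint): clear hinged cover over the timer knob, 104 x 98 x 42 mm, 90 g: 0 = shut, grows as its near edge swings up and away from the robot; 2.2 rad = laid back on its stop. Loose hinge: let go below about 0.9 rad it falls shut, above about 1.3 rad it falls back on its stop and stays there
- cover_tab (a point): middle of the cover's black finger tab: 32 mm long (outward from the cover's near wall; this point is 18 mm out), 26 mm wide (along the hinge), 10 mm thick. Shut, it lies 122 mm nearer the robot than the hinge and 15 mm higher (75 mm above the bench). Pinched by its two sides it turns between the fingers as the cover swings. Axes turn with the cover
- cover_hinge (a point): middle of the cover's hinge line, along the dryer's y, 60 mm above the bench
- dial (a joint): timer knob beneath the cover: value in rad, grows as it is turned clockwise seen from above, range 0 to 2.4; it stays where it is left, friction about 0.04 N m. Its white pointer stands on the long brass mark at 1.70; at 0.85 the pointer points along the dryer's +x, away from the robot
- dial_grip (a point): point on the knob's axis, 26 mm above the top of the fan box, where its upright bar is gripped; the bar is 14 mm thick, 44 mm long, from 5 to 35 mm above the box top; x axis along the bar towards the pointer end, y across the bar
- boot_left_mid (a point): centre, half-way up (50 mm above the underside), of the left-foot boot. Mirror image of the right-foot one, same size and axes; stands on the dryer's deck, toe away from the robot, to be left there
- boot_right_mid (a point): centre, half-way up (50 mm above the underside), of the right-foot boot. Child's ankle-high wellington: upright oval shaft 38 mm wide, from 70 to 6 mm behind the centre, up to the top at 100 mm; sole 16 mm thick, 150 x 56 mm. Rigid dark rubber. x to the toe, y to the wearer's left. Grip across the shaft from above. Starts on the bench before the dryer; absent in some runs
- shoe_left_mid (a point): centre, half-way up (37 mm above the underside), of the left-foot shoe. Mirror image of the right-foot one, same size and axes; stands on the dryer's deck, toe away from the robot, to be left there
- shoe_right_mid (a point): centre, half-way up (37 mm above the underside), of the right-foot shoe. Child's low closed rain shoe with an instep strap: oval collar 38 mm wide, from 70 to 2 mm behind the centre, up to the top at 74 mm; sole 20 mm thick, 150 x 56 mm. Rigid dark rubber. x to the toe, y to the wearer's left. Grip across the collar from above. Starts on the bench before the dryer; absent in some runs
- clog_left_mid (a point): centre, half-way up (33 mm above the underside), of the left-foot clog. Mirror image of the right-foot one, same size and axes; stands on the dryer's deck, toe away from the robot, to be left there
- clog_right_mid (a point): centre, half-way up (33 mm above the underside), of the right-foot clog. Child's slip-on clog, open at the back: raised instep 38 mm wide, from 6 mm behind to 40 mm ahead of the centre, up to the flat top at 66 mm, rounded toe before it; sole 16 mm thick, 150 x 56 mm. Rigid dark rubber. x to the toe, y to the wearer's left. Grip across the instep from above. Starts on the bench before the dryer; absent in some runs
- bowl: blue silicone bowl, 136 mm across and 55 mm high, left of the dryer; not part of the job; origin under its middle
- carabiner: steel carabiner, about 95 x 45 mm and 11 mm thick, lying on the bench in front of the dryer; not part of the job; origin under its middle
- tick_remover: orange plastic tick remover, about 105 mm long and 8 mm high, lying on the bench in front of the dryer; not part of the job; origin under its middle
- case: grey hard-shell sunglasses case, 160 x 66 x 43 mm, right of the dryer; not part of the job; origin under its middle

How it is judged:
By the outcome, as a careful person would: the job done as asked, in the order asked, and still so for the second after the job is handed in, with the robot touching nothing.
Of boot_right, shoe_right, clog_right only 2 to 3 are there at a start; the rules pass over those that are not, and their reading is None.
At some moment in a run one of boot_right, shoe_right, clog_right may be knocked a few centimetres aside while the robot is not near it.
It also fails if it takes over 210 s, if anything falls off the work surface, if the arm or the gripper's body presses on something with over 40 N, if the wrist force passes 120 N, or if a joint passes its speed limit or range.

## Working session

There is one attempt and no reset: what is moved stays moved. The work goes in short steps, Python scripts to look and compute and a tool call to move; the robot and the scene stay as the last step left them, time stands still between calls to the robot, and variables do not carry over. Pictures are saved under pics/ and viewed, on a budget of 14 in all, crops included, one or two more only if the job needs it, and the job is handed in when it is done.

Besides the shell and the picture viewer there is one more tool, called after ">>>" by a JSON object that holds its "fn" and its "kwargs". play_rows: Moves the arm, as the interface text tells. Its arguments: {"type":"object","properties":{"increments":{"type":"string"}},"required":["increments"]}

```bash
mkdir -p pics; cat > h.py <<'E'
from workcell import ctrl
import numpy as np, cv2
from scipy.spatial.transform import Rotation as R
def get(n):
    d=ctrl.get_image(n); return d
def rot(d):
    a=np.array(d['attitude'],float)
    return a if a.shape==(3,3) else R.from_rotvec(a).as_matrix()
def f(d): return d['img'].shape[0]/2/np.tan(np.radians(d['vertical_fov'])/2)
def cloud(d):
    z=d['range_z'].astype(float); v,u=np.mgrid[:z.shape[0],:z.shape[1]]
    p=np.stack([(u-d['cx'])/f(d)*z,(v-d['cy'])/f(d)*z,z],-1)
    w=p@rot(d).T+np.array(d['origin']); w[z<=0]=np.nan; return w
def ray(d,u,v,h):
    r=rot(d)@np.array([(u-d['cx'])/f(d),(v-d['cy'])/f(d),1]); o=np.array(d['origin'],float)
    return o+r*(h-o[2])/r[2]
def save(d,n): cv2.imwrite(f'pics/{n}.png',d['img'][...,::-1])
E
python3 - <<'E'
from h import *
print(ctrl.get_obs(), ctrl.tcp_to_grasp)
for n in('top','side'):
    d=get(n); save(d,n+'0'); np.save(n+'0.npy',d,allow_pickle=True)
    print(n,d['origin'],d['attitude'],d['vertical_fov'],d['cx'],d['cy'],(d['range_z']>0).mean())
E
```

```text
{'t': 0.0, 'qpos': array([-1.23299967e+00,  4.23820488e-01,  1.63069520e+00, -3.15605767e-05,
        1.08859299e+00, -1.90012662e-02]), 'qvel': array([ 1.30063124e-03, -7.33802086e-04, -2.12782983e-03,  4.79392423e-05,
       -7.78768815e-04,  5.56044046e-04]), 'joint_torque': array([ 1.75413163e-03, -5.44608164e+01, -2.73666143e+01,  6.43203151e-02,
        2.26837612e-02, -1.17263439e-04]), 'ee_pos': array([ 218.12725014, -585.10443192,  221.91236293]), 'orientation': array([-3.09025984e+00, -5.57246545e-01,  4.21127399e-04]), 'ft_force': array([-0.04423395,  1.0960693 ,  0.46869601]), 'moment': array([-0.01094328, -0.01819933,  0.04113437]), 'width': 87.7501642950386} 18.700000000000003
top [ 421.28444125   32.221374   1089.18064225] [-2.19469998  2.16095159 -0.10558532] 56.55494159291531 282.36191963853247 208.39314732180614 0.9960076530612245
side [379.25416692 980.5464949  855.51423461] [-0.20734861  2.78143841 -1.33322149] 50.77209321491523 280.20755805044377 220.6720927462024 0.9959268707482993
```

View pics/top0.png

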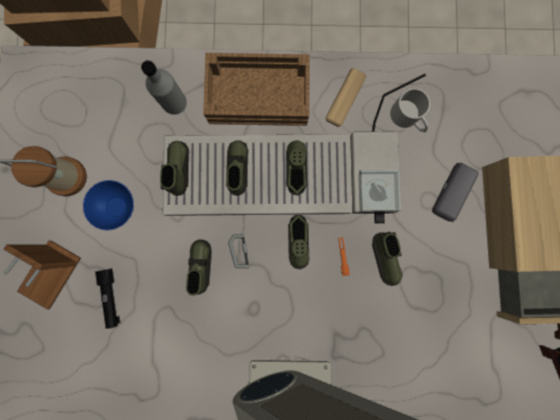

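View pics/side0.png

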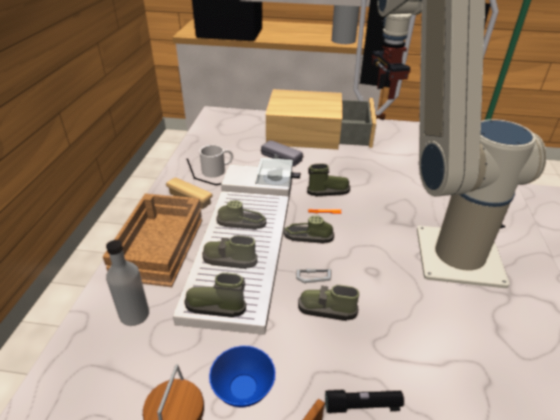

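Top view: left boot, shoe and clog are on the deck at about (174,167), (237,167) and (297,167). The right shoe (199,267), clog (299,242) and boot (387,258, toe towards the robot) are on the bench. All three right-foot items are present.

```bash
cat >> h.py <<'E'
def feet(d,seeds,floor):
    """per seed pixel: blob of dark green, its cloud above the floor"""
    W=cloud(d); im=d['img'].astype(int)
    m=((im.max(-1)<115)&(im[...,1]>=im[...,2]+0)&(W[...,2]>floor+6)&(W[...,2]<floor+125)).astype(np.uint8)
    n,l,st,c=cv2.connectedComponentsWithStats(m)
    out=[]
    for (u,v) in seeds:
        k=np.argmin([np.hypot(*(c[i]-(u,v))) + (1e4 if st[i,4]<150 else 0) if i else 1e9 for i in range(n)])
        out.append((k,st[k],W[l==k]))
    return out
def rep(P,floor,name):
    P=P[np.isfinite(P).all(1)]; xy=P[:,:2].astype(np.float32)
    (c,s,a)=cv2.minAreaRect(xy); b=cv2.boxPoints((c,s,a))
    e=[b[1]-b[0],b[2]-b[1]]; e=max(e,key=np.linalg.norm)
    h=P[:,2]-floor; t=P[h>np.percentile(h,97)-8]
    print(name,'c',np.round(c,1),'size',np.round(sorted(s),1),'ax deg',round(np.degrees(np.arctan2(e[1],e[0]))%180,1),'top',round(np.percentile(h,97),1),'topC',t.mean(0).round(1),'topext',np.ptp(t,0).round(0))
E
python3 - <<'E'
from h import *
d=np.load('top0.npy',allow_pickle=True).item()
W=cloud(d)
for u,v in[(150,240),(260,300),(258,150),(440,260),(375,140),(378,190),(379,217)]: print((u,v),W[v,u].round(1))
for nm,s,fl in[('bootL',(174,167),35),('shoeL',(237,167),35),('clogL',(297,167),35),('shoeR',(199,267),0),('clogR',(299,242),0),('bootR',(387,258),0)]:
    k,st,P=feet(d,[s],fl)[0]; rep(P,fl,nm+str(st))
# deck
m=(W[...,2]>28)&(W[...,2]<42); m[:, :155]=0
Q=W[(W[...,2]>50)&(W[...,2]<70)&(np.mgrid[:420,:560][1]>340)&(np.mgrid[:420,:560][1]<410)&(np.mgrid[:420,:560][0]>120)&(np.mgrid[:420,:560][0]<215)]
print('fanbox',np.percentile(Q,[1,99],axis=0).round(1), cv2.minAreaRect(Q[:,:2].astype(np.float32)))
E
```

```text
(150, 240) [426.6 392.4  -0.8]
(260, 300) [267.1  83.8  -0.8]
(258, 150) [677.5  95.9  34.1]
(440, 260) [ 3.835e+02 -4.136e+02 -2.000e-01]
(375, 140) [ 705.1 -221.2   55.9]
(378, 190) [ 562.5 -217.4   99.6]
(379, 217) [ 494.7 -224.4   80. ]
bootL[ 160  141   29   55 1190] c [621.1 308.1] size [ 50.4 147.4] ax deg 2.2 top 102.6 topC [582.8 311.1 135.2] topext [65. 38. 10.]
shoeL[ 226  140   23   56 1016] c [624.7 151.1] size [ 56.4 149.4] ax deg 179.5 top 77.1 topC [588.1 150.6 109.4] topext [67. 37. 10.]
clogL[286 140  21  55 996] c [627.5  -8.7] size [ 54.5 145.7] ax deg 0.7 top 67.7 topC [645.   -8.4 100.6] topext [46. 36. 11.]
shoeR[ 186  239   26   57 1102] c [357.5 250.8] size [ 58.2 147.8] ax deg 177.5 top 76.9 topC [320.8 251.4  74.4] topext [66. 39. 13.]
clogR[ 165  213  185   57 1216] c [427.9  94.2] size [152.2 505. ] ax deg 91.1 top 67.2 topC [411.5 -18.8  65.7] topext [42. 37. 10.]
bootR[ 372  232   31   54 1178] c [ 385.6 -261.3] size [ 56.9 148.1] ax deg 14.4 top 102.2 topC [ 422.6 -251.2  100.1] topext [63. 47. 12.]
fanbox [[ 511.2 -282.    51.6]
 [ 726.9 -159.3   65.7]] ((634.8047485351562, -238.56478881835938), (249.5855255126953, 159.20962524414062), 1.278028130531311)
```

```bash
cat >> h.py <<'E'
def pts(d,x,y,floor,rx=95,ry=48):
    W=cloud(d).reshape(-1,3); im=d['img'].reshape(-1,3).astype(int)
    m=(im.max(1)<115)&(im[:,1]>=im[:,2])&(abs(W[:,0]-x)<rx)&(abs(W[:,1]-y)<ry)&(W[:,2]>floor+5)&(W[:,2]<floor+125)
    return W[m]
E
python3 - <<'E'
from h import *
D=[np.load(n+'0.npy',allow_pickle=True).item() for n in('top','side')]
for nm,x,y,fl in[('bootL',621,308,35),('shoeL',624,151,35),('clogL',627,-8,35),('shoeR',357,251,0),('clogR',400,-18,0),('bootR',385,-261,0)]:
    for d,t in zip(D,'ts'): rep(pts(d,x,y,fl,ry=60 if fl==0 else 40),fl,nm+t)
d=D[0];W=cloud(d)
# white dryer deck edges: near edge x, ends
im=d['img'].astype(int)
for v in (150,205): 
    print([ (u,W[v,u].round(0).tolist(), im[v,u].tolist()) for u in (158,162,166,170,345,350,355,394,398,402)])
c=d['img'][115:235,335:415]; c=cv2.resize(c,None,fx=7,fy=5,interpolation=cv2.INTER_CUBIC)
c=cv2.resize(d['img'][130:226,345:405],None,fx=6,fy=6,interpolation=cv2.INTER_CUBIC); cv2.imwrite('pics/dial0.png',c[...,::-1])
E
```

```text
bootLt c [619.1 303.4] size [ 61.5 151.8] ax deg 1.0 top 102.6 topC [582.8 311.1 135.2] topext [65. 38. 10.]
bootLs c [618.6 325.2] size [ 44.3 144.8] ax deg 5.7 top 100.7 topC [580.7 319.2 133.9] topext [65. 37. 10.]
shoeLt c [624.7 156.7] size [ 67.7 149.4] ax deg 179.6 top 77.1 topC [588.1 150.6 109.4] topext [67. 37. 10.]
shoeLs c [621.4 160.6] size [ 46.9 142.7] ax deg 179.1 top 74.4 topC [587.6 159.2 107.8] topext [64. 34. 10.]
clogLt c [618.9  -9.4] size [ 59.1 163.9] ax deg 3.6 top 67.7 topC [645.   -8.4 100.6] topext [46. 36. 11.]
clogLs c [625.4   2.2] size [ 63.9 137.4] ax deg 16.4 top 58.8 topC [643.9   7.6  92. ] topext [54. 16. 14.]
shoeRt c [357.5 250.8] size [ 58.2 147.8] ax deg 177.5 top 76.9 topC [320.8 251.4  74.4] topext [66. 39. 13.]
shoeRs c [354.7 261.2] size [ 44.3 142.2] ax deg 178.6 top 75.2 topC [319.5 259.5  73.4] topext [61. 36. 11.]
clogRt c [423.7 -18.9] size [ 56.4 139.8] ax deg 2.2 top 67.5 topC [411.5 -18.8  65.7] topext [42. 37. 10.]
clogRs c [425.6  -6.1] size [ 62. 137.] ax deg 165.4 top 58.1 topC [402.8  -3.6  56.4] topext [58. 23. 15.]
bootRt c 
[... 447 characters left out ...]
(350, [682.0, -158.0, 33.0], [117, 113, 104]), (355, [676.0, -166.0, 60.0], [146, 142, 133]), (394, [678.0, -272.0, 59.0], [147, 142, 134]), (398, [693.0, -301.0, -2.0], [139, 133, 124]), (402, [692.0, -311.0, 2.0], [141, 134, 126])]
[(158, [525.0, 375.0, -1.0], [136, 129, 122]), (162, [524.0, 362.0, 3.0], [136, 130, 122]), (166, [521.0, 341.0, 37.0], [150, 146, 136]), (170, [522.0, 331.0, 35.0], [146, 143, 134]), (345, [530.0, -144.0, 31.0], [151, 147, 137]), (350, [530.0, -157.0, 34.0], [150, 145, 136]), (355, [527.0, -166.0, 59.0], [126, 122, 114]), (394, [524.0, -257.0, 102.0], [144, 148, 141]), (398, [525.0, -268.0, 100.0], [125, 128, 122]), (402, [535.0, -308.0, 5.0], [142, 135, 127])]
```

View pics/dial0.png

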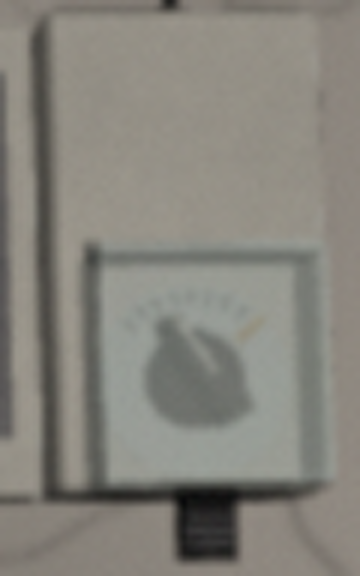

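The crop shows the knob pointer towards the upper left and the long brass mark at upper right (250,327); the tab is at (208,522). The two views differ by about 8 mm in y, so I'll check both against the base plate, which should be centred on y=0.

```bash
python3 - <<'E'
from h import *
D=[np.load(n+'0.npy',allow_pickle=True).item() for n in('top','side')]
for d,(u0,u1,v0,v1),n in zip(D,[(235,345,350,385),(405,520,215,290)],'ts'):
    W=cloud(d); im=d['img'].astype(int)
    sub=W[v0:v1,u0:u1]; 
    if n=='t':
        g=im[v0:v1,u0:u1].mean(-1)
        print('row365',[(u0+i) for i in range(0)], g[366-v0].round(0).astype(int).tolist())
        print('col 290',g[:30,290-u0].astype(int).tolist())
    h=sub[...,2]
    m=(h>4)&(h<30)
    P=sub[m]; print(n,len(P),np.percentile(P,[2,50,98],axis=0).round(1))
# common small features
for d,n in zip(D,'ts'):
    W=cloud(d); im=d['img'].astype(int)
    o=(im[...,0]>150)&(im[...,2]<80)&(im[...,0]-im[...,1]>60)&(abs(W[...,2])<40)&(W[...,0]>300)&(W[...,0]<500)&(abs(W[...,1])<300)
    b=(im[...,2]>90)&(im[...,2]-im[...,0]>60)
    print(n,'tick',W[o].mean(0).round(1),o.sum(),'bowl',np.nanmin(W[b],0).round(0),np.nanmax(W[b],0).round(0))
E
python3 -c "
import cv2
a=cv2.imread('pics/top0.png')[345:395,235:350];b=cv2.imread('pics/side0.png')[210:290,400:520]
a=cv2.resize(a,(575,250),interpolation=2);b=cv2.resize(b,(480,320),interpolation=2)
import numpy as np
o=np.zeros((580,575,3),'uint8');o[:250]=a;o[255:575,:480]=b;cv2.imwrite('pics/plate.png',o)"
```

```text
row365 [] [132, 130, 132, 132, 132, 131, 130, 133, 132, 131, 132, 131, 132, 125, 114, 122, 118, 94, 94, 104, 99, 122, 135, 138, 137, 138, 136, 136, 137, 138, 137, 137, 138, 137, 138, 136, 137, 139, 137, 137, 137, 138, 137, 138, 137, 138, 138, 137, 137, 138, 137, 138, 137, 137, 137, 137, 137, 136, 138, 138, 138, 136, 138, 136, 138, 136, 137, 138, 137, 138, 137, 137, 139, 137, 137, 136, 136, 136, 137, 138, 137, 137, 137, 136, 139, 138, 136, 137, 128, 101, 90, 106, 122, 135, 139, 131, 126, 122, 123, 124, 121, 122, 122, 122, 122, 124, 123, 121, 122, 122]
col 290 [131, 130, 131, 130, 132, 127, 123, 126, 123, 118, 97, 90, 117, 135, 138, 137, 137, 137, 138, 128, 99, 64, 51, 35, 25, 21, 22, 22, 19, 20]
t 1258 [[  58.8 -107.5    4.5]
 [  91.5   -0.6   11.7]
 [ 116.2  107.9   16.1]]
s 2553 [[-107.6  -94.1    5.7]
 [  30.2   64.7   11.4]
 [ 105.3  112.2   27. ]]
t tick [ 372.8 -146.7    7.3] 100 bowl [473. 464.   0.] [559. 554.  57.]
s tick [ 385.1 -137.4    5.9] 78 bowl [451. 426.   0.] [583. 559.  58.]
```

View pics/plate.png

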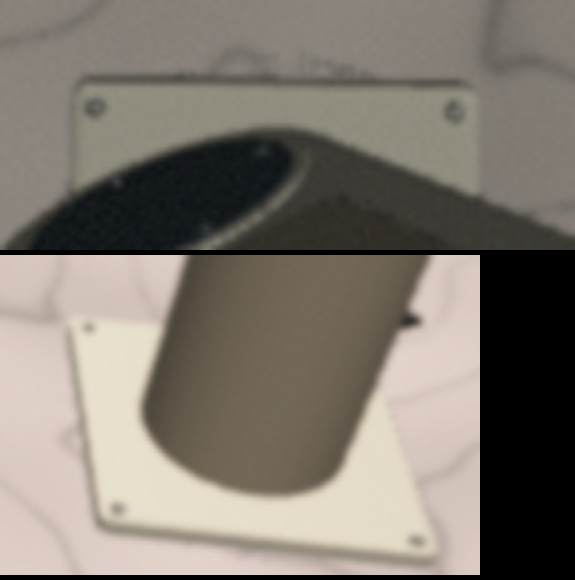

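The plate holes show in both views: top (254,366) and (326,367); side (422,228), (429.5,273.5) and (504,281.5). They should be symmetric about the base axis.

```bash
python3 - <<'E'
from h import *
D=[np.load(n+'0.npy',allow_pickle=True).item() for n in('top','side')]
for d,q in zip(D,[[(254,366.4),(325.8,367.4)],[(422,228),(429.5,273.5),(504,281.5)]]):
    for u,v in q: print(ray(d,u,v,11).round(1), cloud(d)[int(v),int(u)].round(1))
E
```

```text
[94.1 95.7 11. ] [94.8 95.8 10.1]
[ 94.  -96.4  11. ] [ 96.  -93.9  14.4]
[ 92.6 -92.   11. ] [ 94.7 -84.3  17.1]
[ 92.8 100.   11. ] [ 95.8 104.2  16.7]
[-98.   99.6  11. ] [-97.6  99.2  12.4]
```

>>> {"fn": "play_rows", "kwargs": {"increments": "1 0.02 0.045 0.01 -1; 1 0.025 0.04 0 -1; 1 0.025 0.04 0 -1; 1 0.025 0.04 0 -1; 1 0.025 0.04 0 -1; 1 0.025 0.04 0 -1; 1 0.025 0.04 0 0; 1 0.025 0.04 0 0; 1 0.01 0.01 0 0; 1 0 0 0 0"}}

```text
t: 1.1
ee_pos: [424.2, -249.6, 232.6]
orientation: [3.116, 0.4, -0.0]
ft_force: [-0.5, -0.9, -0.7]
width: 87.7
```

The top view is true (holes centred on y=0); the side view reads +4 mm or more in y. I'll use the top view for xy. The gripper is above the boot shaft, so I'll lower and grip.

>>> {"fn": "play_rows", "kwargs": {"increments": "1 -0.0005 -0.0005 -0.04 0; 1 0 0 -0.04 0; 1 0 0 -0.04 0; 1 0 0 -0.03 0; 1 0 0 -0.017 0; 1 0 0 0 0; 0 0 0 0 0; 0 0 0 0 0; 0 0 0 0 0; 0 0 0 0 0; 0 0 0 0 0; 0 0 0 0 0"}}

```text
t: 2.3
ee_pos: [422.9, -251.4, 66.0]
orientation: [3.116, 0.395, 0.001]
ft_force: [-0.1, 0.8, -0.8]
width: 43.3
```

>>> {"fn": "play_rows", "kwargs": {"increments": "0 0 0 0 0; 0 0 0 0.01 0; 0 0 0 0.03 0; 0 0 0 0.04 0; 0 0 0 0.04 0; 0 0 0 0.04 0; 0 0 0 0.03 0; 0 0 0 0 0"}}

```text
t: 3.1
ee_pos: [424.7, -252.5, 260.2]
orientation: [3.112, 0.394, 0.01]
ft_force: [1.3, 0.9, -2.0]
width: 38.3
```

```bash
python3 - <<'E'
from h import *
o=ctrl.get_obs();print(o['ee_pos'],o['width'],o['qpos'],o['ft_force'])
d=get('side');save(d,'side1')
E
```

```text
[ 424.67349318 -252.49459757  260.24469119] 38.32915297469978 [-5.60539236e-01  1.78630723e-01  1.88235590e+00  7.24420222e-05
  1.07235145e+00  7.58076849e-01] [ 1.2976269   0.88639116 -2.03725014]
```

View pics/side1.png

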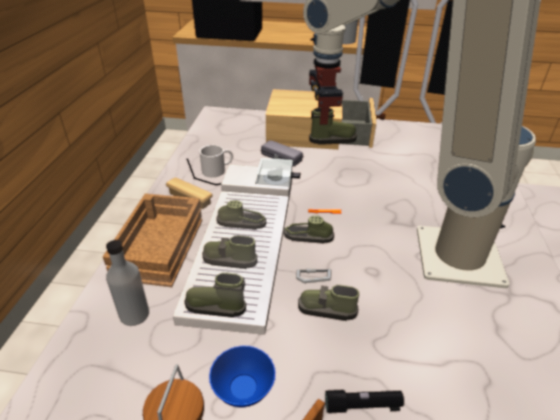

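The boot is held level and everything else is unmoved. Carrying it over with a +167° turn.

>>> {"fn": "play_rows", "kwargs": {"increments": "0 0.008 0.024 0 8.35; 0 0.008 0.024 0 8.35; 0 0.008 0.024 0 8.35; 0 0.008 0.024 0 8.35; 0 0.008 0.024 0 8.35; 0 0.008 0.024 0 8.35; 0 0.008 0.024 0 8.35; 0 0.008 0.024 0 8.35; 0 0.008 0.024 0 8.35; 0 0.008 0.024 0 8.35; 0 0.008 0.024 0 8.35; 0 0.008 0.024 0 8.35; 0 0.008 0.024 0 8.35; 0 0.008 0.024 0 8.35; 0 0.008 0.024 0 8.35; 0 0.008 0.024 0 8.35; 0 0.008 0.024 0 8.35; 0 0.008 0.024 0 8.35; 0 0.008 0.024 0 8.35; 0 0.008 0.024 0 8.35"}}

```text
t: 5.15
ee_pos: [581.5, 229.2, 252.9]
orientation: [0.049, -3.137, 0.003]
ft_force: [-0.3, -0.1, -1.8]
width: 38.0
```

>>> {"fn": "play_rows", "kwargs": {"increments": "0 0 0 0 0; 0 0 0 0 0; 0 0 0 0 0"}}

```text
t: 5.45
ee_pos: [581.7, 227.7, 254.2]
orientation: [0.037, -3.139, 0.002]
ft_force: [-0.5, 0.1, -1.9]
width: 38.2
```

>>> {"fn": "play_rows", "kwargs": {"increments": "0 0.003 0.0035 -0.02 0; 0 0 0 -0.04 0; 0 0 0 -0.04 0; 0 0 0 -0.03 0; 0 0 0 -0.015 0; 0 0 0 -0.005 0; 0 0 0 0 0; 0 0 0 0 0"}}

```text
t: 6.25
ee_pos: [586.8, 232.4, 107.3]
orientation: [-0.039, 3.139, 0.001]
ft_force: [-0.6, 0.2, -2.1]
width: 37.7
```

>>> {"fn": "play_rows", "kwargs": {"increments": "0 -0.002 -0.001 -0.003 0; 0 0 0 -0.002 0; 0 0 0 -0.001 0; 0 0 0 0 0; 0 0 0 0 0"}}

```text
t: 6.75
ee_pos: [583.9, 231.5, 100.7]
orientation: [-0.04, 3.141, 0.001]
ft_force: [-3.2, 0.7, 5.8]
width: 37.7
```

>>> {"fn": "play_rows", "kwargs": {"increments": "0.7 0 0 0 0; 0.7 0 0 0 0; 0.7 0 0 0 0; 0.7 0 0 0.02 0; 0.7 0 0 0.04 0; 0.7 0 0 0.04 0; 0.7 0 0 0.03 0; 0.9 -0.03 0.01 0 0; 1 -0.05 0.01 0 0; 1 -0.05 0 0 0; 1 -0.05 0 0 0; 1 -0.04 0 0 0; 1 -0.03 0 0 0; 1 0 0 0 0"}}

```text
t: 8.15
ee_pos: [331.3, 250.2, 229.4]
orientation: [0.043, -3.14, 0.001]
ft_force: [1.0, 0.1, -1.0]
width: 88.0
```

```bash
cat >> h.py <<'E'
S={'bootL':(621,311,35),'bootR':(621,231,35),'shoeL':(624,151,35),'clogL':(627,-8,35)}
def meas(d,items):
    for nm,(x,y,fl) in items.items(): rep(pts(d,x,y,fl,ry=36 if fl else 60),fl,nm)
E
python3 - <<'E'
from h import *
print(ctrl.get_obs()['ee_pos'])
d=get('top');save(d,'top2')
meas(d,{**S,'shoeR':(357,251,0),'clogR':(425,-18,0)})
E
```

```text
[331.34000077 250.21952654 229.42725469]
bootL c [613.5 307.1] size [ 58.6 160.6] ax deg 6.3 top 102.6 topC [582.7 311.  135.3] topext [65. 38. 10.]
bootR c [620.7 233.1] size [ 57.1 152.9] ax deg 1.5 top 102.5 topC [582.7 231.  135.2] topext [67. 38. 11.]
shoeL c [625.  151.4] size [ 57.1 149.9] ax deg 179.5 top 76.7 topC [588.3 150.6 109.3] topext [67. 37. 11.]
clogL c [627.3  -5. ] size [ 62.2 144.3] ax deg 1.2 top 67.3 topC [644.9  -8.5 100.6] topext [46. 36. 10.]
shoeR c [361.4 249.7] size [ 55.9 139.9] ax deg 176.4 top 70.0 topC [353.6 253.2  67.4] topext [84. 41. 15.]
clogR c [429.7 -18.9] size [117.2 152.3] ax deg 0.9 top 67.8 topC [411.5 -18.9  65.9] topext [42. 37. 12.]
```

View pics/top2.png

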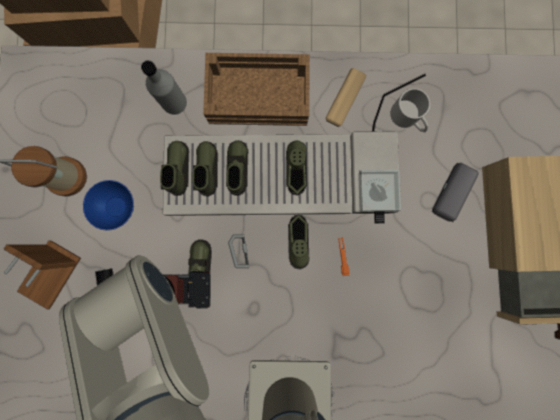

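Boot pair: both collars at x 582.7, 80 mm apart — correct. Right shoe and clog are unmoved. Next, the shoe.

>>> {"fn": "play_rows", "kwargs": {"increments": "1 -0.007 0.001 -0.03 -3.9; 1 0 0 -0.04 0; 1 0 0 0 0; 1 0 0 0 0; 1 0 0 0 0"}}

```text
t: 8.7
ee_pos: [329.2, 252.7, 161.0]
orientation: [0.068, 3.139, 0.002]
ft_force: [0.6, -0.4, 0.1]
width: 87.5
```

>>> {"fn": "play_rows", "kwargs": {"increments": "1 -0.0085 -0.001 -0.04 0; 1 0 0 -0.04 0; 1 0 0 -0.03 0; 1 0 0 -0.01 0; 1 0 0 0 0; 1 0 0 0 0; 0 0 0 0 0; 0 0 0 0 0; 0 0 0 0 0; 0 0 0 0 0; 0 0 0 0 0; 0 0 0 0 0; 0 0 0 0 0"}}

```text
t: 10.0
ee_pos: [319.2, 251.0, 39.6]
orientation: [-0.067, -3.141, -0.0]
ft_force: [-1.1, -0.3, 1.7]
width: 38.2
```

>>> {"fn": "play_rows", "kwargs": {"increments": "0 0 0 0.01 0; 0 0 0 0.04 0; 0 0 0 0.04 0; 0 0 0 0.04 0; 0 0 0 0.04 0; 0 0.02 -0.02 0.01 0; 0 0.03 -0.02 0 2; 0 0.035 -0.02 0 0; 0 0.035 -0.02 0 0; 0 0.035 -0.02 0 0; 0 0.035 -0.02 0 0; 0 0.03 -0.02 0 0; 0 0.025 -0.02 0 0; 0 0.022 -0.02 0 0; 0 0 0 0 0; 0 0 0 0 0; 0 0 0 0 0; 0 0 0 0 0"}}

```text
t: 11.8
ee_pos: [585.2, 71.7, 219.7]
orientation: [-0.011, -3.141, -0.0]
ft_force: [-0.5, 0.6, -2.0]
width: 38.1
```

>>> {"fn": "play_rows", "kwargs": {"increments": "0 0.001 -0.001 -0.04 0; 0 0 0 -0.04 0; 0 0 0 -0.04 0; 0 0 0 -0.018 0; 0 0 0 -0.003 0; 0 0 0 0 0; 0 0 0 0 0; 0 0 0 0 0"}}

```text
t: 12.6
ee_pos: [588.3, 70.2, 80.3]
orientation: [0.012, 3.139, 0.0]
ft_force: [0.1, 0.2, -1.0]
width: 37.8
```

>>> {"fn": "play_rows", "kwargs": {"increments": "0 -0.0015 0 -0.003 0; 0 0 0 -0.002 0; 0 0 0 -0.001 0; 0 0 0 0 0; 0 0 0 0 0"}}

```text
t: 13.1
ee_pos: [585.9, 70.0, 74.6]
orientation: [0.012, 3.141, 0.0]
ft_force: [-7.0, -0.4, 15.9]
width: 37.8
```

>>> {"fn": "play_rows", "kwargs": {"increments": "0.7 0 0 0 0; 0.7 0 0 0 0; 0.7 0 0 0 0; 0.7 0 0 0.03 0; 0.7 0 0 0.04 0; 0.7 0 0 0.04 0; 0.7 0 0 0.03 0; 0.8 -0.04 0.02 0 0; 1 -0.05 0.03 0 0; 1 -0.05 0.03 0 0; 1 -0.05 0.02 0 0; 1 -0.03 0 0 0; 1 0 0 0 0; 1 0 0 0 0"}}

```text
t: 14.5
ee_pos: [383.8, 160.3, 213.0]
orientation: [0.011, 3.14, 0.001]
ft_force: [0.4, -0.2, 0.1]
width: 88.0
```

```bash
python3 - <<'E'
from h import *
print(ctrl.get_obs()['ee_pos'])
d=get('top');save(d,'top3');np.save('top3.npy',d,allow_pickle=True)
meas(d,{**S,'shoeR':(624,70,35),'clogR':(410,-18,0)})
E
```

```text
[383.82981485 160.26244901 212.96220189]
bootL c [621.1 307.8] size [ 50.9 147.2] ax deg 2.6 top 102.5 topC [583.2 311.1 135.3] topext [65. 39. 12.]
bootR c [622.  232.8] size [ 57.2 147.9] ax deg 2.2 top 102.7 topC [583.  231.3 135.4] topext [65. 37. 11.]
shoeL c [624.7 151.2] size [ 56.5 148.6] ax deg 179.4 top 76.6 topC [588.3 150.5 109.2] topext [67. 37. 10.]
clogL c [627.6  -8.7] size [ 54.4 145. ] ax deg 0.7 top 67.3 topC [645.2  -8.5 100.6] topext [46. 36. 11.]
shoeR c [623.8  70.1] size [ 56.1 149.8] ax deg 179.4 top 76.6 topC [587.   69.7 109.2] topext [67. 36. 10.]
clogR c [436.  -17.1] size [ 75.7 161. ] ax deg 15.5 top 67.7 topC [411.6 -18.8  65.6] topext [42. 37.  9.]
```

View pics/top3.png

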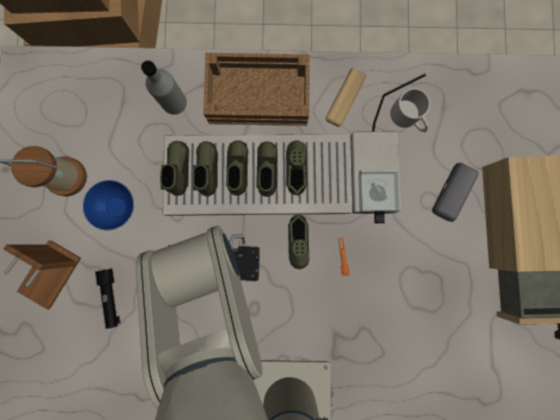

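Shoe pair is good (x 588.3/587.0, spacing 80.8). The clog on the bench, (299,242), seems to have its toe towards the robot: dark opening at the top, holes at the bottom. I'll check its outline.

```bash
python3 - <<'E'
from h import *
d=np.load('top3.npy',allow_pickle=True).item()
for nm,x,y,fl in[('clogL',627,-8.5,35),('clogR',428,-18.8,0)]:
    P=pts(d,x,y,fl,rx=79,ry=36); rep(P,fl,nm)
    T=P[P[:,2]>fl+59]; print(cv2.minAreaRect(T[:,:2].astype(np.float32)),len(T))
    for a,b in[(-75,-50),(-50,-25),(-25,0),(0,25),(25,50),(50,78)]:
        q=P[(P[:,0]-x>a)&(P[:,0]-x<b)]; print(a,len(q), np.percentile(q[:,1],[3,97]).round(1) if len(q) else '', np.percentile(q[:,2]-fl,90).round(0) if len(q) else '')
a=d['img'][205:280,270:345];b=d['img'][135:200,265:340]
o=np.concatenate([cv2.resize(a,(400,400),interpolation=2),cv2.resize(b,(400,347),interpolation=2)[:347]],0)[:600] if 0 else np.concatenate([cv2.resize(a,(390,390),interpolation=2),cv2.resize(b,(390,390),interpolation=2)],1)
cv2.imwrite('pics/clogs.png',o[...,::-1])
E
```

```text
clogL c [627.6  -8.7] size [ 54.4 145. ] ax deg 0.7 top 67.3 topC [645.2  -8.5 100.6] topext [46. 36. 11.]
((646.7182006835938, -8.912927627563477), (46.256080627441406, 36.32242202758789), 0.4011800289154053) 213
-75 124 [-30.7  10.5] 26.0
-50 172 [-35.8  17.9] 28.0
-25 209 [-35.4  18.1] 52.0
0 215 [-35.4  18.5] 67.0
25 177 [-35.1  18.8] 67.0
50 95 [-31.4  14.6] 50.0
clogR c [429.9 -20.5] size [ 70.8 152.1] ax deg 1.1 top 67.7 topC [411.6 -18.8  65.6] topext [42. 37.  9.]
((411.28753662109375, -18.666244506835938), (40.96689987182617, 41.497100830078125), 50.488155364990234) 207
-75 129 [-42.3   1.5] 49.0
-50 183 [-44.4   6.3] 66.0
-25 199 [-45.4   6.6] 68.0
0 177 [-45.2   9.6] 40.0
25 169 [-45.  10.] 30.0
50 159 [-36.6  10.5] 31.0
```

View pics/clogs.png

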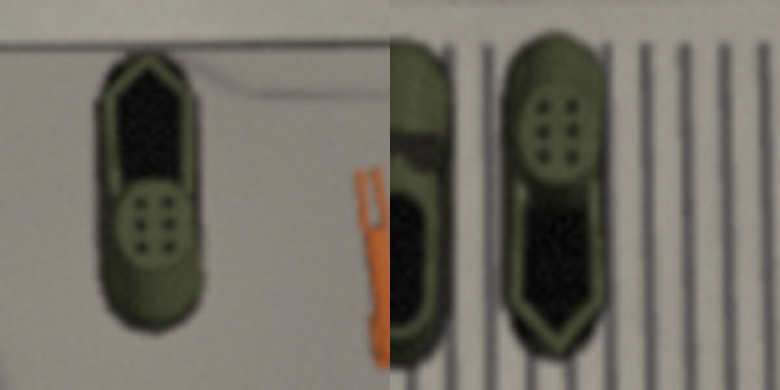

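Confirmed: the bench clog's toe points at the robot, heading about 181°. Picking it up.

>>> {"fn": "play_rows", "kwargs": {"increments": "1 0 -0.04 0 1.4; 1 0.005 -0.04 0 0; 1 0.01 -0.04 0 0; 1 0.01 -0.04 -0.02 0; 1 0.005 -0.02 -0.03 0; 1 0 0 -0.02 0; 1 0 0 0 0; 1 0 0 0 0; 1 0 0 0 0"}}

```text
t: 15.45
ee_pos: [414.6, -20.0, 143.5]
orientation: [-0.026, 3.14, -0.0]
ft_force: [0.5, -0.8, 0.3]
width: 87.6
```

>>> {"fn": "play_rows", "kwargs": {"increments": "1 -0.003 0.001 -0.04 0; 1 0 0 -0.04 0; 1 0 0 -0.02 0; 1 0 0 -0.007 0; 1 0 0 0 0; 1 0 0 0 0; 0 0 0 0 0; 0 0 0 0 0; 0 0 0 0 0; 0 0 0 0 0; 0 0 0 0 0; 0 0 0 0 0; 0 0 0 0 0"}}

```text
t: 16.75
ee_pos: [410.4, -19.0, 35.6]
orientation: [0.026, -3.141, -0.0]
ft_force: [0.6, 0.9, 2.3]
width: 39.5
```

>>> {"fn": "play_rows", "kwargs": {"increments": "0 0 0 0 0; 0 0 0 0.01 0; 0 0 0 0.04 0; 0 0 0 0.04 0; 0 0 0 0.04 0; 0 0 0 0.03 0; 0 0.01 -0.005 0 -8.588; 0 0.01 -0.005 0 -8.588; 0 0.01 -0.005 0 -8.588; 0 0.01 -0.005 0 -8.588; 0 0.01 -0.005 0 -8.588; 0 0.01 -0.005 0 -8.588; 0 0.01 -0.005 0 -8.588; 0 0.01 -0.005 0 -8.588; 0 0.01 -0.005 0 -8.588; 0 0.01 -0.005 0 -8.588; 0 0.02 -0.005 0 -8.588; 0 0.02 -0.005 0 -8.588; 0 0.02 -0.005 0 -8.588; 0 0.02 -0.005 0 -8.588"}}

```text
t: 18.75
ee_pos: [590.7, -89.1, 195.9]
orientation: [-2.715, -1.579, 0.001]
ft_force: [0.2, -0.0, -2.0]
width: 39.3
```

>>> {"fn": "play_rows", "kwargs": {"increments": "0 0.02 0 0 -8.588; 0 0.02 0 0 -8.588; 0 0.015 0 0 -8.588; 0 0.001 0 0 -8.588; 0 0 0 0 -8.588; 0 0 0 0 -8.588; 0 0 0 0 -8.588; 0 0 0 0 0; 0 0 0 0 0; 0 0 0 0 0; 0 0 0 0 0"}}

```text
t: 19.85
ee_pos: [646.4, -89.0, 195.7]
orientation: [-3.142, -0.019, 0.0]
ft_force: [0.1, -0.1, -1.8]
width: 39.2
```

>>> {"fn": "play_rows", "kwargs": {"increments": "0 0 0 -0.04 0; 0 0 0 -0.04 0; 0 0 0 -0.03 0; 0 0 0 -0.01 0; 0 0 0 -0.001 0; 0 0 0 0 0; 0 0 0 0 0; 0 0 0 0 0"}}

```text
t: 20.65
ee_pos: [647.6, -89.2, 76.4]
orientation: [3.141, 0.016, 0.004]
ft_force: [0.1, 0.5, -2.7]
width: 39.2
```

>>> {"fn": "play_rows", "kwargs": {"increments": "0 0 0.0005 -0.003 0; 0 0 0 -0.002 0; 0 0 0 -0.001 0; 0 0 0 0 0; 0 0 0 0 0"}}

```text
t: 21.15
ee_pos: [647.0, -88.7, 70.5]
orientation: [3.141, 0.017, 0.002]
ft_force: [-4.4, 0.0, 12.2]
width: 39.2
```

>>> {"fn": "play_rows", "kwargs": {"increments": "0.7 0 0 0 0; 0.7 0 0 0 0; 0.7 0 0 0 0; 0.7 0 0 0.03 0; 0.7 0 0 0.04 0; 0.7 0 0 0.04 0; 0.7 0 0 0.03 0; 0.6 -0.04 0 0 0; 0.6 -0.05 0 0 0; 0.6 -0.05 0 0 0; 0.6 -0.05 0 0 0; 0.6 -0.05 0 0 0; 0.6 -0.03 0 0 0; 0.6 0 0 0 0; 0.6 0 0 0 0"}}

```text
t: 22.65
ee_pos: [377.0, -88.7, 209.1]
orientation: [3.141, 0.015, 0.003]
ft_force: [0.2, 0.3, 0.4]
width: 52.8
```

```bash
python3 - <<'E'
from h import *
print(ctrl.get_obs()['ee_pos'])
d=get('top');save(d,'top4');np.save('top4.npy',d,allow_pickle=True)
meas(d,{**S,'shoeR':(624,70,35),'clogR':(627,-88,35)})
W=cloud(d);im=d['img'].astype(int)
m=(im.max(-1)<60);m[:205]=0;m[228:]=0;m[:,365:395]&=True;m[:,:365]=0;m[:,395:]=0
v,u=np.nonzero(m);print('tab px',u.min(),u.max(),v.min(),v.max(),len(u))
P=W[m];print(np.percentile(P,[3,50,97],axis=0).round(1))
print('ray h80',ray(d,u.min(),v.min(),80).round(1),ray(d,u.max()+1,v.max()+1,80).round(1))
# cover top: heights 90..110
Y,X=np.mgrid[:420,:560];q=(W[...,2]>94)&(W[...,2]<110)&(X>345)&(X<405)&(Y>160)&(Y<220)
print(cv2.minAreaRect(W[q][:,:2].astype(np.float32)),np.percentile(W[q],[2,98],axis=0).round(1))
q=(W[...,2]>55)&(W[...,2]<66)&(X>345)&(X<402)&(Y>125)&(Y<165)
print('box',cv2.minAreaRect(W[q][:,:2].astype(np.float32)),np.percentile(W[q],[1,99],axis=0).round(1))
E
```

```text
[377.00636252 -88.72019906 209.07477578]
bootL c [620.9 304.6] size [ 57.2 146.7] ax deg 2.7 top 102.6 topC [583.  310.9 135.4] topext [65. 39. 11.]
bootR c [621.8 232.9] size [ 56.8 147.1] ax deg 2.0 top 102.7 topC [582.7 231.2 135.4] topext [67. 37. 11.]
shoeL c [624.9 151.1] size [ 56.7 149.7] ax deg 179.4 top 76.5 topC [588.5 150.7 109.1] topext [67. 37. 12.]
clogL c [627.6 -10.2] size [ 57.4 145.2] ax deg 0.8 top 67.5 topC [644.9  -8.6 100.6] topext [45. 36. 10.]
shoeR c [623.2  70. ] size [ 56.1 149.7] ax deg 179.4 top 76.7 topC [586.7  69.9 109.3] topext [67. 36. 11.]
clogR c [627.8 -88.9] size [ 56.9 148.1] ax deg 1.1 top 67.3 topC [644.4 -88.3 100.5] topext [45. 37. 11.]
tab px 365 390 211 222 129
[[ 481.7 -251.5   49.5]
 [ 499.8 -224.3   79.6]
 [ 510.7 -205.3   82.8]]
ray h80 [ 509.7 -188.1   80. ] [ 479.6 -255.4   80. ]
((562.8314819335938, -224.12705993652344), (104.14620208740234, 99.49346160888672), 1.416780948638916) [[ 512.1 -270.9   97.2]
 [ 613.3 -176.   105.1]]
box ((682.3433227539062, -220.3985137939453), (89.98118591308594, 124.82489013671875), 1.20146644115448) [[ 638.1 -280.6   55.4]
 [ 726.7 -160.6   63.5]]
```

View pics/top4.png

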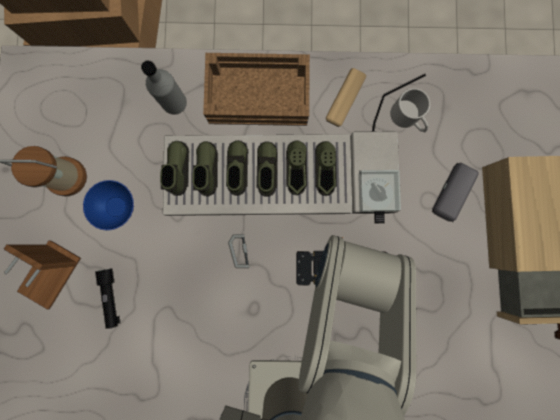

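All three pairs are right (clogs x 644.9/644.4, spacing 80). Cover centre (563,-224), yaw 1.3°; tab at about (493,-225), hinge at about (615,-223). Going to the tab.

>>> {"fn": "play_rows", "kwargs": {"increments": "0.6 0.02 -0.025 0 0.6; 0.6 0.025 -0.03 0 0; 0.6 0.025 -0.03 0 0; 0.6 0.025 -0.03 -0.02 0; 0.6 0.021 -0.02 -0.03 0; 0.6 0 -0.001 -0.03 0; 0.6 0 0 -0.02 0; 0.6 0 0 0 0; 0.6 0 0 0 0; 0.6 0 0 0 0"}}

```text
t: 23.7
ee_pos: [493.8, -224.8, 109.6]
orientation: [3.141, 0.033, 0.003]
ft_force: [0.2, 0.3, 0.6]
width: 52.9
```

>>> {"fn": "play_rows", "kwargs": {"increments": "0.6 -0.001 0 -0.03 0; 0.6 0 0 -0.014 0; 0.6 0 0 0 0; 0.6 0 0 0 0; 0 0 0 0 0; 0 0 0 0 0; 0 0 0 0 0; 0 0 0 0 0; 0 0 0 0 0"}}

```text
t: 24.6
ee_pos: [491.9, -226.1, 65.2]
orientation: [3.139, 0.034, 0.002]
ft_force: [-2.0, -8.0, 0.1]
width: 25.9
```

>>> {"fn": "play_rows", "kwargs": {"increments": "0 0.0015 -0.001 0.0084 0; 0 0.0018 0 0.0084 0; 0 0.0025 0 0.0081 0; 0 0.0031 0 0.0081 0; 0 0.0036 0.0002 0.0077 0; 0 0.0042 0 0.0076 0; 0 0.0047 0.0002 0.007 0; 0 0.0051 0 0.007 0; 0 0.0056 0.0002 0.0064 0; 0 0.0061 0 0.0062 0; 0 0 0 0 0; 0 0 0 0 0"}}

```text
t: 25.8
ee_pos: [529.8, -225.1, 140.0]
orientation: [3.141, 0.033, 0.001]
ft_force: [-0.8, -4.2, 0.4]
width: 25.6
```

>>> {"fn": "play_rows", "kwargs": {"increments": "0 0.0065 0.0002 0.0056 0; 0 0.0068 0 0.0052 0; 0 0.0072 0.0002 0.0046 0; 0 0.0075 0 0.0042 0; 0 0.0078 0.0002 0.0036 0; 0 0.008 0 0.0031 0; 0 0.0082 0.0002 0.0024 0; 0 0.0083 0 0.002 0; 0 0.0085 0.0002 0.0013 0; 0 0.0086 0 0.0008 0; 0 0.0085 0.0002 0 0; 0 0.0085 0 -0.0005 0; 0 0.0085 0.0002 -0.001 0; 0 0 0 0 0; 0 0 0 0 0"}}

```text
t: 27.3
ee_pos: [634.1, -222.7, 172.0]
orientation: [-3.141, -0.033, -0.004]
ft_force: [-1.1, 0.8, 7.4]
width: 25.4
```

>>> {"fn": "play_rows", "kwargs": {"increments": "0.6 0 0 0 0; 0.6 0 0 0 0; 0.6 0 0 0.01 0; 0.6 0 0 0.03 0; 0.6 -0.02 0.01 0.03 0; 0.6 -0.05 0.02 0 0; 0.6 -0.05 0.03 0 0; 0.6 -0.05 0.03 0 0; 0.6 -0.05 0.03 0 0; 0.6 -0.05 0.02 0 0; 0.6 0 0 0 0; 0.6 0 0 0 0; 0.6 0 0 0 0"}}

```text
t: 28.6
ee_pos: [392.8, -99.7, 241.7]
orientation: [3.141, 0.033, 0.004]
ft_force: [0.4, -0.6, -0.3]
width: 52.7
```

```bash
python3 - <<'E'
from h import *
print(ctrl.get_obs()['ee_pos'])
d=get('top');np.save('top5.npy',d,allow_pickle=True)
W=cloud(d);Y,X=np.mgrid[:420,:560]
q=(W[...,2]>72)&(W[...,2]<104)&(X>355)&(X<402)&(Y>165)&(Y<215)
P=W[q];print('knob',len(P),np.percentile(P,[2,50,98],axis=0).round(1))
T=P[P[:,2]>86];print(len(T));r=cv2.minAreaRect(T[:,:2].astype(np.float32));print(r,T.mean(0))
c=cv2.resize(d['img'][125:225,345:425],None,fx=6,fy=6,interpolation=cv2.INTER_CUBIC);cv2.imwrite('pics/dial1.png',c[...,::-1])
E
```

```text
[392.81548179 -99.69818006 241.70478797]
knob 147 [[ 540.  -241.8   73.3]
 [ 560.6 -221.5   92.6]
 [ 628.5 -202.4   98.2]]
111
((562.7490844726562, -222.1387939453125), (53.21171951293945, 14.779983520507812), 34.93693923950195) [ 560.35351373 -222.48645719   93.61218034]
```

View pics/dial1.png

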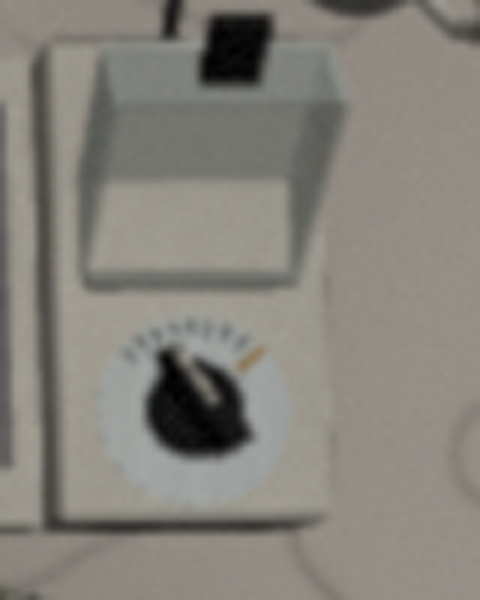

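The cover is lying back on its stop (tab at top, (235,48)). The pointer points up-left, and the long brass mark is at (252,358). Refining the bar centre and angle.

```bash
python3 - <<'E'
from h import *
d=np.load('top5.npy',allow_pickle=True).item()
W=cloud(d).reshape(-1,3);I=d['img'].reshape(-1,3).astype(int)
q=(np.hypot(W[:,0]-561,W[:,1]+222.5)<28)
for z0 in (80,86,90):
    T=W[q&(W[:,2]>z0)&(W[:,2]<104)];x=T[:,:2]-T[:,:2].mean(0);w,v=np.linalg.eigh(x.T@x)
    print(z0,len(T),T.mean(0).round(1),np.degrees(np.arctan2(*v[::-1,1]))%180,cv2.minAreaRect(T[:,:2].astype(np.float32)))
b=(I[:,0]-I[:,2]>35)&(I[:,0]>110)&(abs(W[:,0]-580)<40)&(abs(W[:,1]+240)<40);print('brass',b.sum(),W[b].mean(0).round(1))
w=(I.min(1)<200)&q; # disc
dsk=(np.hypot(W[:,0]-555,W[:,1]+225)<60)&(I[:,2]>I[:,0]-3)&(I.min(1)>115)&(W[:,2]<75)
P=W[dsk];print('disc',len(P),cv2.minEnclosingCircle(P[:,:2].astype(np.float32)))
E
```

```text
80 124 [ 560.2 -221.9   92.4] 35.38782504019247 ((562.4100341796875, -222.2541961669922), (52.50703811645508, 14.806900978088379), 35.245304107666016)
86 110 [ 560.1 -222.6   93.6] 35.117176056727004 ((562.457763671875, -222.34228515625), (52.501007080078125, 14.779983520507812), 34.93693923950195)
90 101 [ 559.9 -223.1   94.1] 34.89995745894919 ((562.1647338867188, -222.53170776367188), (51.77000427246094, 14.495317459106445), 35.504302978515625)
brass 7 [ 583.7 -249.2   61.4]
disc 470 ((559.8946533203125, -224.64227294921875), 41.68232345581055)
```

>>> {"fn": "play_rows", "kwargs": {"increments": "0.6 0.03 -0.02 0 8.45; 0.6 0.03 -0.02 0 8.45; 0.6 0.03 -0.02 0 8.45; 0.6 0.03 -0.02 0 8.45; 0.6 0.03 -0.025 -0.02 0; 0.6 0.0175 -0.019 -0.03 0; 0.6 0 0 -0.03 0; 0.6 0 0 -0.03 0; 0.6 0 0 0 0; 0.6 0 0 0 0; 0.6 0 0 0 0"}}

```text
t: 29.75
ee_pos: [560.0, -223.8, 132.3]
orientation: [2.995, 0.944, 0.003]
ft_force: [1.2, -0.1, 0.7]
width: 52.5
```

>>> {"fn": "play_rows", "kwargs": {"increments": "0.6 0.0005 0 -0.03 0; 0.6 0 0 -0.025 0; 0.6 0 0 -0.006 0; 0.6 0 0 0 0; 0.6 0 0 0 0; 0 0 0 0 0; 0 0 0 0 0; 0 0 0 0 0; 0 0 0 0 0; 0 0 0 0 0"}}

```text
t: 30.75
ee_pos: [559.5, -223.5, 70.0]
orientation: [2.995, 0.945, 0.001]
ft_force: [6.0, -12.8, -2.1]
width: 16.2
```

>>> {"fn": "play_rows", "kwargs": {"increments": "0 0 0 0 0; 0 0 0 0 0"}}

```text
t: 30.95
ee_pos: [560.2, -224.6, 70.1]
orientation: [2.993, 0.944, 0.003]
ft_force: [2.3, -5.6, -2.4]
width: 13.9
```

>>> {"fn": "play_rows", "kwargs": {"increments": "0 0.0004 -0.0007 0 0; 0 0 0 0 -8.24; 0 0 0 0 -8.24; 0 0 0 0 -8.24; 0 0 0 0 -8.24; 0 0 0 0 -8.24; 0 0 0 0 -8.24; 0 0 0 0 -8.24; 0 0 0 0 -8.24; 0 0 0 0 -8.24; 0 0 0 0 -8.24; 0 0 0 0 0; 0 0 0 0 0; 0 0 0 0 0"}}

```text
t: 32.35
ee_pos: [560.2, -224.2, 70.0]
orientation: [-2.878, 1.259, -0.002]
ft_force: [4.4, -2.6, -0.9]
width: 13.7
```

>>> {"fn": "play_rows", "kwargs": {"increments": "0.6 0 0 0 0; 0.6 0 0 0 0; 0.6 0 0 0 0; 0.6 0 0 0.02 0; 0.6 0 0 0.04 0; 0.6 0 0 0.04 0; 0.6 0 0 0.04 0; 0.6 -0.03 0.02 0.02 8.3; 0.6 -0.03 0.03 0 8.3; 0.6 -0.03 0.03 0 8.3; 0.6 -0.03 0.03 0 8.3; 0.6 -0.04 0.01 0 8.3; 0.6 0 0 0 7; 0.6 0 0 0 0; 0.6 0 0 0 0"}}

```text
t: 33.85
ee_pos: [400.0, -104.0, 230.1]
orientation: [3.141, 0.025, 0.001]
ft_force: [-1.0, -0.4, -0.9]
width: 52.4
```

```bash
python3 - <<'E'
from h import *
print(ctrl.get_obs()['ee_pos'])
d=get('top');np.save('top6.npy',d,allow_pickle=True)
W=cloud(d).reshape(-1,3);I=d['img'].reshape(-1,3).astype(int)
q=(np.hypot(W[:,0]-561,W[:,1]+223.5)<28)
for z0 in (80,86,90):
    T=W[q&(W[:,2]>z0)&(W[:,2]<104)];x=T[:,:2]-T[:,:2].mean(0);w,v=np.linalg.eigh(x.T@x)
    print(z0,len(T),T.mean(0).round(1),np.degrees(np.arctan2(*v[::-1,1]))%180)
k=(I.max(1)<60)&(abs(W[:,0]-690)<60)&(abs(W[:,1]+225)<40)&(W[:,2]>80);print('tab',k.sum(),W[k].mean(0).round(1),W[k].max(0).round(0))
c=cv2.resize(d['img'][125:225,345:425],None,fx=6,fy=6,interpolation=cv2.INTER_CUBIC);cv2.imwrite('pics/dial2.png',c[...,::-1])
E
```

```text
[ 400.03743053 -104.03100545  230.12946465]
80 112 [ 559.2 -222.2   93.1] 132.91140406593948
86 104 [ 559.9 -223.2   93.8] 133.150467203173
90 96 [ 560.2 -223.8   94.2] 132.7353927198271
tab 108 [ 696.4 -218.9  152.7] [ 707. -207.  165.]
```

View pics/dial2.png

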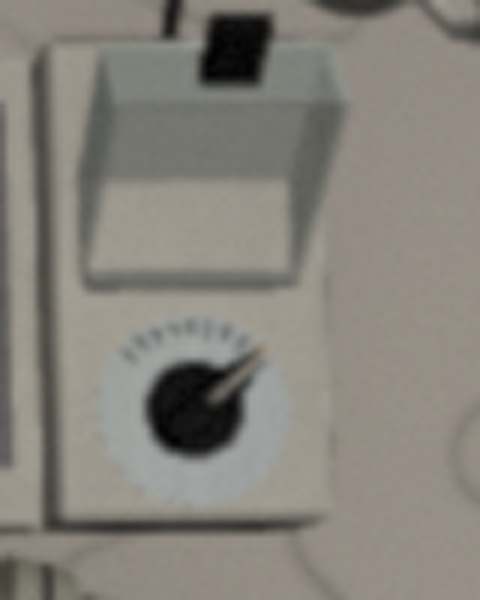

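The pointer stands on the brass mark: bar at -47.1°, wanted -47.4°. Now pinching the laid-back tab, at about (698,-221,150), to bring the cover down under control.

>>> {"fn": "play_rows", "kwargs": {"increments": "0.6 0.03 -0.01 0 0; 0.6 0.04 -0.015 0 0; 0.6 0.045 -0.018 0 0; 0.6 0.045 -0.018 0 0; 0.6 0.045 -0.018 0 0; 0.6 0.04 -0.018 0 0; 0.6 0.033 -0.015 0 0; 0.6 0.02 -0.004 0 0; 0.6 0 0 -0.01 0; 0.6 0 0 -0.02 0; 0.6 0 0 0 0; 0.6 0 0 0 0; 0.6 0 0 0 0"}}

```text
t: 35.2
ee_pos: [697.5, -219.9, 200.6]
orientation: [3.141, 0.029, 0.001]
ft_force: [-0.2, -0.7, 0.6]
width: 52.4
```

>>> {"fn": "play_rows", "kwargs": {"increments": "0.6 0.0005 -0.0005 -0.03 0; 0.6 0 0 -0.022 0; 0.6 0 0 -0.008 0; 0.6 0 0 0 0; 0.6 0 0 0 0; 0 0 0 0 0; 0 0 0 0 0; 0 0 0 0 0; 0 0 0 0 0; 0 0 0 0 0; 0 0 0 0 0; 0 0 0 0 0"}}

```text
t: 36.4
ee_pos: [698.3, -220.9, 140.4]
orientation: [3.141, 0.03, 0.001]
ft_force: [-0.7, -4.0, 3.0]
width: 25.7
```

>>> {"fn": "play_rows", "kwargs": {"increments": "0 -0.0098 -0.0002 0.0083 0; 0 -0.0107 -0.0002 0.0071 0; 0 -0.0114 -0.0002 0.0061 0; 0 -0.0119 -0.0003 0.0048 0; 0 -0.0124 -0.0003 0.0035 0; 0 -0.0126 -0.0003 0.0023 0; 0 -0.0129 -0.0003 0.0009 0; 0 -0.0128 -0.0003 -0.0005 0; 0 -0.0128 -0.0003 -0.0018 0; 0 -0.0124 -0.0003 -0.0031 0; 0 -0.0121 -0.0003 -0.0044 0; 0 0 0 0 0; 0 0 0 0 0"}}

```text
t: 37.7
ee_pos: [566.2, -224.2, 165.0]
orientation: [3.14, 0.029, 0.003]
ft_force: [-2.5, -3.5, 14.0]
width: 25.2
```

>>> {"fn": "play_rows", "kwargs": {"increments": "0 -0.0116 -0.0003 -0.0056 0; 0 -0.0109 -0.0003 -0.0068 0; 0 -0.0101 -0.0003 -0.0079 0; 0 -0.0093 -0.0002 -0.009 0; 0 -0.0083 -0.0002 -0.0098 0; 0 -0.0071 -0.0002 -0.0107 0; 0 -0.0061 -0.0001 -0.0114 0; 0 -0.0048 -0.0001 -0.0119 0; 0 -0.0035 0 -0.0124 0; 0 -0.0023 0 -0.0115 0; 0 0 0 0 0; 0 0 0 0 0; 0 0 0 0 0"}}

```text
t: 39.0
ee_pos: [488.8, -225.9, 65.4]
orientation: [3.141, 0.031, -0.009]
ft_force: [-11.4, -13.3, 3.8]
width: 25.4
```

>>> {"fn": "play_rows", "kwargs": {"increments": "0.6 0 0 0 0; 0.6 0 0 0 0; 0.6 0 0 0 0; 0.6 0 0 0.02 0; 0.6 0 0 0.04 0; 0.6 0 0 0.04 0; 0.6 0 0 0.04 0; 0.6 -0.03 0.02 0.02 0; 0.6 -0.03 0.03 0 0; 0.6 -0.03 0.03 0 0; 0.6 0 0 0 0; 0.6 0 0 0 0; 0.6 0 0 0 0; 0.6 0 0 0 0"}}

```text
t: 40.4
ee_pos: [403.2, -145.7, 226.1]
orientation: [3.141, 0.03, 0.001]
ft_force: [0.6, -0.7, 1.1]
width: 52.4
```

```bash
python3 - <<'E'
from h import *
print(ctrl.get_obs()['ee_pos'])
d=get('top');save(d,'top7')
meas(d,{**S,'shoeR':(624,70,35),'clogR':(627,-88,35)})
W=cloud(d);Y,X=np.mgrid[:420,:560];q=(W[...,2]>94)&(W[...,2]<110)&(X>345)&(X<405)&(Y>160)&(Y<220)
print(cv2.minAreaRect(W[q][:,:2].astype(np.float32)),np.percentile(W[q],[2,50,98],axis=0).round(1))
print('tab',W[217,379].round(1))
a=d['img'][100:340,:460];b=cv2.resize(d['img'][125:225,345:425],None,fx=3,fy=3,interpolation=2)
o=np.zeros((560,690,3),np.uint8);o[:240,:460]=a;o[250:550,:240]=b;cv2.imwrite('pics/fin.png',o[...,::-1])
E
```

```text
[ 403.24240494 -145.68711338  226.05998213]
bootL c [621.2 308.9] size [ 50.6 147.3] ax deg 0.7 top 102.3 topC [583.  310.9 135.2] topext [65. 38. 11.]
bootR c [622.2 232.5] size [ 56.5 148.3] ax deg 2.2 top 102.6 topC [582.9 231.1 135.4] topext [67. 37. 11.]
shoeL c [614.  151.4] size [ 56.4 169.6] ax deg 0.0 top 76.7 topC [588.5 150.9 109.3] topext [67. 37. 10.]
clogL c [620.4  -8.8] size [ 54.3 160.8] ax deg 0.8 top 67.5 topC [644.9  -8.6 100.4] topext [48. 36. 11.]
shoeR c [623.3  71. ] size [ 60.6 149.1] ax deg 176.1 top 76.7 topC [586.6  69.6 109.3] topext [66. 36.  9.]
clogR c [627.7 -88.7] size [ 56.7 148.2] ax deg 0.9 top 67.1 topC [644.5 -88.3 100.3] topext [45. 37. 11.]
((563.0370483398438, -223.6913604736328), (104.2527847290039, 98.60836791992188), 1.5285053253173828) [[ 512.1 -270.9   97.3]
 [ 562.5 -223.8  101.5]
 [ 613.5 -176.1  105. ]]
tab [ 460.4 -104.4  551.9]
```

View pics/fin.png

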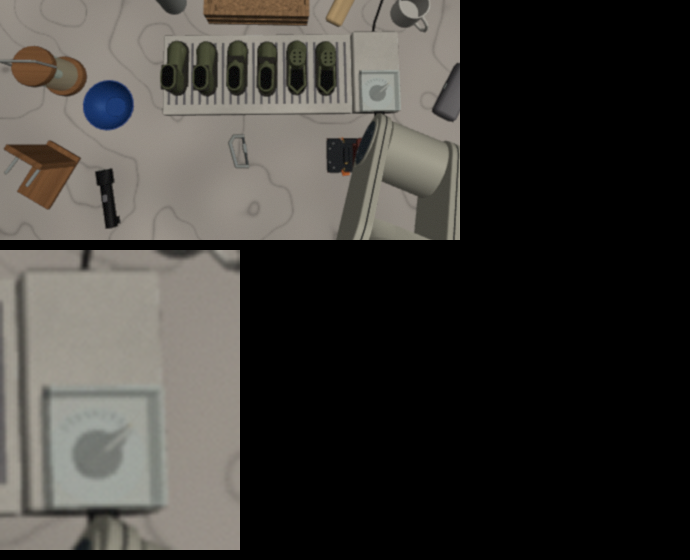

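The cover is shut in the same pose as at the start, the pointer is on the mark, all three pairs stand side by side, and the robot is clear. Handing in.

```bash
python3 -c "
from workcell import ctrl
print(ctrl.close_job())"
```

```text
the job is handed in; nothing more can be done
None
```

The job is done and handed in at about 40 s on the robot's clock. All three right-foot items were on the bench. I stood each one on the deck to the right of its mate. I then opened the cover, turned the knob to the long brass mark and shut the cover again.

Last checks, from the top camera:

| Pair | Spacing (80 mm gives a 24 mm gap) | Heels level to within |
|---|---|---|
| Boots | 79.8 mm | about 0.1 mm by the collars |
| Shoes | 81.3 mm | about 1.9 mm |
| Clogs | 79.7 mm | about 0.4 mm |

- **Heading:** most readings put toes within about 1–2° of the mate. The last shoe reading, 4° apart, was spoilt by background in the crop; the earlier one showed them parallel. The left boot's heading could only be read as 0.7–2.7°, because its far side is hidden from the camera. A couple of millimetres of heel offset is possible there.
- **Timer:** the pointer bar stood at -47.1°, against a target of about -47.4°.
- **Cover:** it lies shut at the same place and height as at the start.
- **Other things:** I saw none of the other bench items moved. At the last look the arm partly hid the tick remover, and the sunglasses case was cut off at the edge of the crop. No footwear was seen knocked aside during the run.
- **Camera disagreement:** the side camera read 4–8 mm too far left compared with the top one. The base plate showed the top camera was right, so I used it for all positions.

I viewed 11 pictures.

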